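Draw the drying rail out to its next hole

ROBOT

A 7-joint arm with a two-finger parallel gripper is mounted at the origin on the work surface. World frame = base frame: x ahead of the robot, y to its left, z up, the work surface at z = 0. Lengths are in mm, angles in rad, forces in N, time in s.
With the tool pointing down it reaches from about 400 to 875 mm from the base axis. Payload 4.4 kg.
Tool frame: the origin (TCP) lies on the front face of the gripper's body, between the roots of the fingers; the fingertips stand ctrl.tips_ahead ahead of it and the grasp point (between the pads) lies 54 mm ahead of it (ctrl.tips_ahead is the distance from the TCP to the fingertips, in mm); z points along the fingers, y is the line along which they close (so a half turn about z gives the same grasp; the last joint's range is limited). The gripper opens to 85 mm and grips with 20 to 120 N. Pads are 22 mm wide; open, the fingers measure 114 mm over their backs; the gripper's body (76 mm by 85 mm) begins 54 mm behind the grasp point. The pads swing forward as they close: fully open they stand 13 mm farther back than shut.
Start: joints at [1.252, 0.628, 0.038, 1.517, -0.027, 0.996, -0.02], TCP at [162.6, -629.347, 303.913] pointing down, gripper open.
Joint ranges: [-3.06, 3.06], [-0.37, 2.12], [-1.25, 1.32], [0.18, 2.47], [-1.1, 4.24], [0.23, 1.98], [-2.94, 2.94]. Speed limits (rad/s): [2.57, 2.57, 3.14, 3.14, 3.14, 3.14, 3.14].

INTERFACE

Orientations are given as a unit quaternion [w, x, y, z].
In Python, from workcell import ctrl gives the robot as it stands. The module is installed in compiled form; this text tells all that it offers.
- The arm moves only by the tool arm_command, never from a script. Its argument "rows" is a list of rows, each a list of 4 numbers: the shift along the tool's x, y, z in units of 25 mm (1.0 is 25 mm), then the turn about the tool's z in units of 6 degrees (1.0 is 6 degrees). In form: [[x, y, z, turn], ...]. A call has exactly 5 rows; each row shifts and turns the commanded pose from where the row before left it, along the tool's axes as they then stand; what a row does not reach is not made up. A row lasts 1/10 s, in which the tool goes at most 50 mm and 8.59 degrees, less where a joint would pass 70% of its speed; a pose out of reach is approached as far as the arm can. A call is refused whole if a number of a shift passes 1 or a number of a turn 1, either way. A call with a gripper value outside its range is refused whole. "hand" is the opening, from -1 (shut) to 1 (fully open), set as the call begins (left out, the last holds). The fingers move at their own pace and stop on an object; "force" is the grip in N (left out, the last holds). Time passes only in rows, so rows that do not move let the fingers close, or fill a call up. It gives the time, the measured TCP pose, the force, the opening and the grip force at its end, in the units of the state.
- ctrl.sense(): the state, without advancing time (a new reading comes with each control period).
- ctrl.capture(name): name is "scene" or "top" or "wrist"; returns the picture (384x512x3 uint8, blue, green, red); there is no depth.
- ctrl.camera_params(name): a dict with "fov_y" (degrees; the focal length in pixels is half the picture's height over the tangent of half this angle, whatever the lens; pixels are square), "cx", "cy" (the principal point, pixels), "eye" and "orientation" of the camera in the world. Camera axes: x right, y up, looking along -z (the intrinsics and any distortion apply to the point x, -y, -z); pixel columns grow to the right and rows downward; lengths in mm; the calibration is good to about 2 mm. A picture is of the moment at which its call begins: read the wrist's pose just before it. camera_params takes no time and is no camera call; for the wrist camera it gives the pose at the moment of the call.
- ctrl.hand_in(): hands the job in; it is judged then, once.
The state is a dict: "clock": time; "joint_positions": joint angles; "qvel": joint speeds; "joint_efforts": joint torques, N m; "tool_pos": TCP position; "tool_rot": TCP orientation; "ft_force": force on the tool from outside, world axes, zero at the start; "torque": the same for the moment, N m; "finger_gap": finger opening in mm; "finger_force": force on a finger pad.
Only numpy, scipy, OpenCV 4.12 (cv2) and the standard library are available. Lean on these libraries where they do the work, as an engineer would, in place of code of your own. Each camera call takes 0.05 s, during which the arm holds its last target. There are 200 camera calls.

TASK

The small extending drying rail on the laundry counter is one hole too short: press its brass spring button in to let the inner tube go, then draw the tube out by its wooden end block until the button pops up through the next hole. Prove that it has caught with a steady tug of about 10 N held for a moment, never loading the button beyond 25 N or pressing down harder than 40 N, then let go and leave the jar, the bottle and the peg box where they stand.

Things in the scene. Friction and masses are not known exactly. Their poses are not given: they have to be found in the camera images.
- rail: Dark wooden base board (210 x 90 x 14 mm) of the drying rail, fixed to the counter, with two steel posts that carry the sleeve. Origin on the counter under the rail's axis, about below the mouth of the grey collar; the board lies behind it, x = -205 to +5 mm. Its x axis is the direction in which the tube draws out; z is up. Place and yaw differ from run to run.
- sleeve: Fixed square outer tube, black steel, 30 x 30 mm, 2 mm walls (origin and axes as rail), underside 125 mm, top face 155 mm above the counter, with a 12 mm hole on top at x = -76 mm (button there at the start). A grey 33 mm square collar, 60 mm long, clamped on its front end, has the next 12 mm hole in mid-length, at about x = -30 mm: up to 8 mm either way, not known beforehand.
- end_grip: Wooden block on the outer end of the inner tube, 36 (x) x 36 (y) x 55 mm high; origin on the tube's axis, 140 mm above the counter, 4 mm above the block's centre; its top is 163.5 mm above the counter. Axes as rail. At the start its origin is at x = 105 mm of rail, with some 80 mm of bare 25 mm tube behind it. Pinch it from above across either pair of sides.
- rail_slide (a joint): Draw-out of the inner tube, m: about 0 at the start; somewhere from 0.036 to 0.055 when the button is in the next hole (it differs from run to run); end stop 0.062. Slides with 2 N friction, 40 N per m/s grease drag, 1 N button rub. An inner kick spring (9 N at 0, 6 N at 12 mm, none beyond) pushes it out 11 to 15 mm by itself once the button is pressed flush; there it stops.
- button_travel (a joint): How far the button is pressed down, m: 0 when it stands fully up, 4 mm proud of the top face of the sleeve or collar; 0.004 when its dome is flush with it; about 0.006 while it rides hidden under the sleeve's top wall between holes.
- snap_button: Brass spring button in the inner tube, a dome 10 mm across; origin at the top of the dome, axes as rail, at the start at x = -75 mm, 159 mm above the counter. 2 to 5 N press it flush with a closed fingertip; past flush the finger bears on the sleeve's hard top. Up in a hole it locks the tube both ways, with 1 mm play; the most it may be loaded with is 25 N.
- jar: Bystander: glass jar of white dryer balls with a wooden lid, 86 mm across, 131 mm high, origin at the centre of its foot, standing near the rail.
- stain_bottle: Bystander: green bottle with a white cap, 60 mm across, 170 mm high, origin at the centre of its foot.
- peg_box: Bystander: open wooden box of clothes pegs, 100 x 70 x 45 mm, origin at the centre of its underside.

How it is judged (in metres and radians):
On the way, in this order (a step that is already met when the one before it is completed fails the run):
1. the button has been pressed in and the tube has come off the first hole (value of joint rail_slide between 0.006 and 0.031 m and value of joint button_travel above 0.0045 m), for 0.1 s.
2. the button stands up in the next hole and carries a tug of more than 6 N for 0.4 s (value of joint rail_slide between 0.034 and 0.058 m and value of joint button_travel below 0.001 m and contact force between snap_button and anything else above 6 N), for 0.4 s.
At the end, for the whole second after the job is handed in: The tube is 34 to 58 mm out from its start (the next hole lies in this range), at rest, with the button standing up through the next hole (pressed less than 1 mm); the bystanders are at rest (value of joint rail_slide between 0.034 and 0.058 m and value of joint button_travel below 0.001 m and velocity of joint rail_slide between -0.005 and 0.005 m/s and linear speed of each of jar, stain_bottle, peg_box below 0.01 m/s); the robot touches nothing.
It fails at once if the button is loaded with more than 25 N (contact force between snap_button and anything else above 25 N).
It fails at once if the robot presses on the sleeve with more than 40 N (contact force between any of the arm, the fingers and sleeve above 40 N).
It fails at once if the jar is disturbed (moved over 20 mm or tipped over 0.2 rad) (distance of jar from where it was at the start of the episode above 0.02 m or angle between jar's own z axis and vertical above 0.2 rad).
It fails at once if the bottle is disturbed (moved over 20 mm or tipped over 0.2 rad) (distance of stain_bottle from where it was at the start of the episode above 0.02 m or angle between stain_bottle's own z axis and vertical above 0.2 rad).
It fails at once if the peg box is disturbed (moved over 20 mm or tipped over 0.2 rad) (distance of peg_box from where it was at the start of the episode above 0.02 m or angle between peg_box's own z axis and vertical above 0.2 rad).
It also fails if it takes over 70 s, if anything falls off the work surface, if the arm or the gripper's body presses on something with over 40 N, if the wrist force passes 120 N, or if a joint passes its speed limit or range.

## Working session

There is one attempt and no reset: what is moved stays moved. The work goes in short steps, Python scripts to look and compute and a tool call to move; the robot and the scene stay as the last step left them, time stands still between calls to the robot, and variables do not carry over. Pictures are saved under pics/ and viewed, at most 10 in all, crops included, and the job is handed in when it is done.

Besides the shell and the picture viewer there is one more tool, called after "Request:" by a JSON object that holds its "op" and its "data", one argument or row to a line. arm_command: Moves the arm, as the interface text tells. Its arguments: {"type":"object","properties":{"rows":{"type":"array"},"hand":{"type":"number"},"force":{"type":"number"}},"required":["rows"]}

```bash
mkdir -p pics
python3 - <<'E'
from workcell import ctrl
import cv2
s=ctrl.sense();print(s, ctrl.tips_ahead)
for n in("scene","top","wrist"):
    print(n,ctrl.camera_params(n)); cv2.imwrite(f"pics/{n}0.png",ctrl.capture(n))
a=[cv2.imread(f"pics/{n}0.png") for n in("scene","top")]
cv2.imwrite("pics/a0.png",cv2.resize(a[1],(800,600),interpolation=cv2.INTER_CUBIC))
E
```

```text
{'clock': 0.0, 'joint_positions': array([ 1.25220774,  0.629367  ,  0.03843697,  1.5183759 , -0.02701389,
        0.99634012, -0.01999562]), 'qvel': array([-0.0004849 , -0.00081477,  0.00089832,  0.00098313, -0.00103229,
        0.00062453, -0.00104481]), 'joint_efforts': array([-2.82457968e-04, -5.63406730e+01,  1.22636531e+00, -1.93445492e+01,
        1.10581471e-02,  1.04657272e-02,  2.28264162e-05]), 'tool_pos': array([ 162.47730783, -628.84558453,  302.97283667]), 'tool_rot': array([-9.77587588e-04,  9.92022345e-01,  1.26058300e-01, -1.30803582e-04]), 'ft_force': array([-0.03399811, -0.74790906,  0.11515958]), 'torque': array([-0.02207564,  0.03010684,  0.01452571]), 'finger_force': 0.0, 'finger_gap': 85.64957318313986} 72.6
scene {'fov_y': 43.082504124194024, 'cx': 258.2071247964703, 'cy': 194.68002327840532, 'eye': array([1206.08913164,  100.42546105,  850.09423091]), 'orientation': array([0.65776042, 0.23126696, 0.2429435 , 0.67442218])}
top {'fov_y': 51.326627570956894, 'cx': 254.89956026207662, 'cy': 198.89388066745553, 'eye': array([539.32861466,  79.41994873, 893.89032442]), 'orientation': array([ 0.71548787,  0.04732518, -0.02192168, -0.69667559])}
wrist {'fov_y': 58.210019428208135, 'cx': 256.149428759549, 'cy': 191.58775649461407, 'eye': array([ 229.9467834 , -611.66265198,  373.10670161]), 'orientation': array([ 0.78329463, -0.10867813,  0.08432987, -0.6062401 ])}
```

View pics/a0.png

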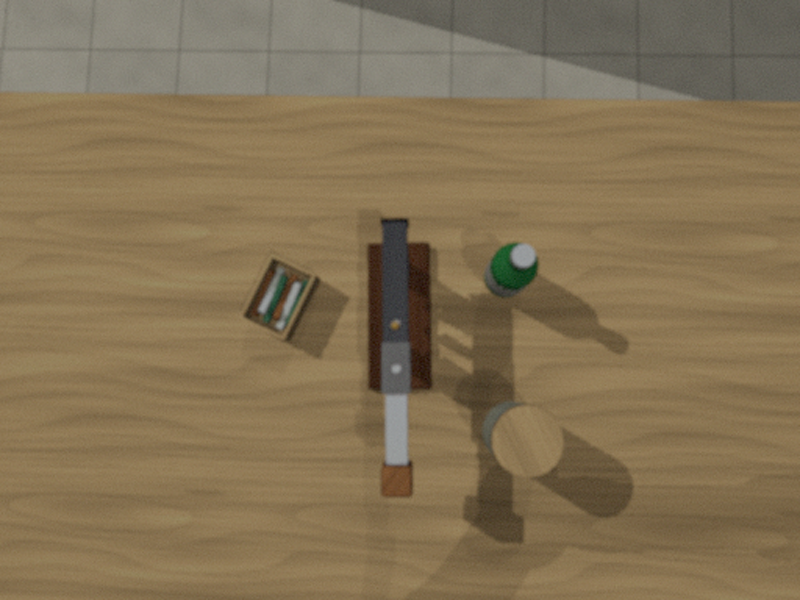

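View pics/scene0.png

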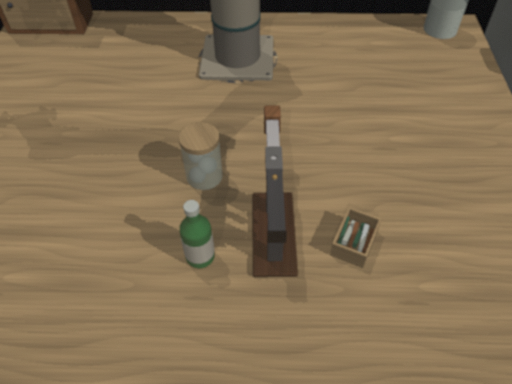

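The top view (800x600) shows the button at (396,324), the collar hole at (396,369), the block's top at about x 382–411, y 464–496, and the sleeve's rear end at (395,219). The jar lid is at (527,440), the bottle at (515,262) and the peg box at (282,297). The scene view agrees with this, and the tube draws out toward the robot.

```bash
cat > h.py <<'E'
import numpy as np, cv2
from scipy.spatial.transform import Rotation as R
from workcell import ctrl
def rot(q): return R.from_quat(np.r_[q[1:],q[0]])
def px2w(P,u,v,z):
    f=192/np.tan(np.radians(P['fov_y']/2))
    d=rot(P['orientation']).apply([(u-P['cx'])/f,-(v-P['cy'])/f,-1])
    return P['eye']+d*(z-P['eye'][2])/d[2]
def w2px(P,p):
    f=192/np.tan(np.radians(P['fov_y']/2))
    c=rot(P['orientation']).inv().apply(np.asarray(p)-P['eye'])
    return P['cx']-f*c[0]/c[2], P['cy']+f*c[1]/c[2]
def st():
    s=ctrl.sense(); r=rot(s['tool_rot'])
    print(round(s['clock'],2),'tcp',s['tool_pos'].round(1),'F',s['ft_force'].round(1),'gap',round(s['finger_gap'],1),round(s['finger_force'],1),'x',r.apply([1,0,0]).round(3),'y',r.apply([0,1,0]).round(3),'z',r.apply([0,0,1]).round(3))
    return s
E
python3 - <<'E'
from h import *
P=ctrl.camera_params("top"); k=1.5625
for n,u,v,z in[("button",396,324,158),("hole",396.5,369,156.5),("blockc",396.5,479.5,163.5),("blockfar",397,464,163.5),("blocknear",397,496,163.5),("blkL",382,480,163.5),("blkR",411,480,163.5),("rearL",382,221,155),("rearR",408,221,155),("collarL",381,392,156.5),("collarR",410.5,392,156.5),("jar lid",527,440,131),("bottle cap",523,255,170),("box",282,297,45)]:
    print(n,px2w(P,u/k,v/k,z).round(1))
img=cv2.imread("pics/top0.png"); c=img[120:330,220:290]
hsv=cv2.cvtColor(c,cv2.COLOR_BGR2HSV)
# tube axis per row: dark sleeve / bright tube
sc=cv2.imread("pics/scene0.png")
Q=ctrl.camera_params("scene")
for n,u,v,z in[("s button",275.5,178,158),("s hole",274,158,156.5),("s block",272.5,109.5,163.5)]:
    print(n,px2w(Q,u,v,z).round(1))
a=cv2.resize(img[120:330,205:300],None,fx=2.8,fy=2.8,interpolation=cv2.INTER_CUBIC)
b=cv2.resize(sc[90:280,235:315],None,fx=3,fy=3,interpolation=cv2.INTER_CUBIC)
o=np.zeros((600,520,3),np.uint8);o[:a.shape[0],:a.shape[1]]=a;o[:b.shape[0],275:275+b.shape[1]]=b
cv2.imwrite("pics/c.png",o)
s=st()
E
```

```text
button [595.5 109.2 158. ]
hole [542.6 107.1 156.5]
blockc [416.6 103.3 163.5]
blockfar [434.  103.2 163.5]
blocknear [398.1 102.2 163.5]
blkL [415.4 119.9 163.5]
blkR [416.6  86.6 163.5]
rearL [720.1 129.8 155. ]
rearR [720.7  98.4 155. ]
collarL [515.2 124.6 156.5]
collarR [516.2  90.  156.5]
jar lid [462.6 -50.4 131. ]
bottle cap [679.2 -37.4 170. ]
box [637.5 272.1  45. ]
s button [600.8 111.  158. ]
s hole [547.5 107.8 156.5]
s block [412.6 103.5 163.5]
0.15 tcp [ 162.5 -629.   303.2] F [0.  0.3 0.1] gap 85.5 0.0 x [0.968 0.25  0.   ] y [ 0.25  -0.968 -0.001] z [-0.     0.001 -1.   ]
```

View pics/c.png

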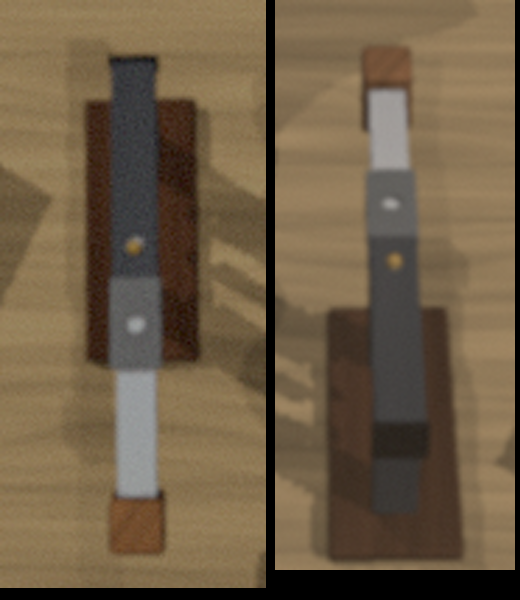

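The crop confirms the button, the collar hole (about 53 mm ahead of it) and the block. The rail's yaw is about 2°, drawing toward −x. Next I close the hand and travel to the button, turning the tool to line up with the rail.

Request:
{"op": "arm_command", "data": {
  "rows": [
    [0.6,-1,0,0.42],
    [0.6,-1,0,0.42],
    [0.6,-1,0,0.41],
    [0.6,-1,0,0.41],
    [0.6,-1,0,0.41]
  ],
  "hand": -1,
  "force": 20
}}

```text
clock: 0.65
tool_pos: [216.0, -492.7, 303.7]
tool_rot: [-0.0, 1.0, 0.017, -0.0]
ft_force: [1.1, -0.0, 0.0]
finger_gap: 12.3
finger_force: 0.0
```

Request:
{"op": "arm_command", "data": {
  "rows": [
    [0.6,-1,0,0],
    [0.6,-1,0,0],
    [0.6,-1,0,0],
    [0.6,-1,0,0],
    [0.6,-1,0,0]
  ]
}}

```text
clock: 1.15
tool_pos: [286.7, -365.2, 303.8]
tool_rot: [-0.0, 1.0, 0.018, -0.0]
ft_force: [0.7, -0.6, 0.6]
finger_gap: 0.0
finger_force: 0.0
```

Request:
{"op": "arm_command", "data": {
  "rows": [
    [0.6,-1,0,0],
    [0.6,-1,0,0],
    [0.6,-1,0,0],
    [0.6,-1,0,0],
    [0.6,-1,0,0]
  ]
}}

```text
clock: 1.65
tool_pos: [357.2, -237.6, 303.9]
tool_rot: [-0.0, 1.0, 0.018, 0.0]
ft_force: [0.0, -0.1, 0.0]
finger_gap: 0.1
finger_force: 0.0
```

Request:
{"op": "arm_command", "data": {
  "rows": [
    [0.6,-1,0,0],
    [0.6,-1,0,0],
    [0.6,-1,0,0],
    [0.6,-1,0,0],
    [0.6,-1,0,0]
  ]
}}

```text
clock: 2.15
tool_pos: [427.6, -110.0, 303.9]
tool_rot: [0.0, 1.0, 0.018, -0.0]
ft_force: [0.5, -0.2, 1.1]
finger_gap: 0.2
finger_force: 0.0
```

```bash
python3 -c "
from h import *
s=st();print(ctrl.tips_ahead)
r=rot(s['tool_rot']);print('to go (units)',(r.inv().apply(np.array([600,109.6,300])-s['tool_pos'])/25).round(2))"
```

```text
2.15 tcp [ 427.6 -110.   303.9] F [ 0.5 -0.2  1.1] gap 0.2 0.0 x [ 0.999  0.036 -0.   ] y [ 0.036 -0.999  0.   ] z [-0. -0. -1.]
72.6
to go (units) [ 7.21 -8.53  0.15]
```

Request:
{"op": "arm_command", "data": {
  "rows": [
    [0.6,-0.85,0,0],
    [0.6,-0.85,0,0],
    [0.6,-0.85,0,0],
    [0.6,-0.85,0,0],
    [0.6,-0.85,0,0]
  ]
}}

```text
clock: 2.65
tool_pos: [498.7, -1.3, 303.8]
tool_rot: [0.0, 1.0, 0.018, -0.0]
ft_force: [0.4, -0.2, 0.1]
finger_gap: -0.3
finger_force: 0.0
```

Request:
{"op": "arm_command", "data": {
  "rows": [
    [0.6,-0.86,0,0],
    [0.6,-0.86,0,0],
    [0.6,-0.86,0,0],
    [0.3,-0.85,0,0],
    [0,-0.85,0,0]
  ]
}}

```text
clock: 3.15
tool_pos: [547.9, 107.5, 303.6]
tool_rot: [0.0, 1.0, 0.018, 0.0]
ft_force: [1.1, 0.3, 0.0]
finger_gap: -0.3
finger_force: 0.0
```

Request:
{"op": "arm_command", "data": {
  "rows": [
    [0,0,0,0],
    [0,0,0,0],
    [0,0,0,0],
    [0,0,0,0],
    [0,0,0,0]
  ]
}}

```text
clock: 3.65
tool_pos: [547.0, 105.6, 304.0]
tool_rot: [0.0, 1.0, 0.017, 0.0]
ft_force: [-0.1, 0.3, 0.3]
finger_gap: -0.1
finger_force: 0.0
```

```bash
python3 -c "
from h import *
s=st();P=ctrl.camera_params('wrist');i=ctrl.capture('wrist');cv2.imwrite('pics/w1.png',i)
import pickle;pickle.dump(P,open('w1.pkl','wb'))
for p in([597.5,109.5,158],[544,107.3,156.5],[416.5,103.3,163.5]):print(w2px(P,p))
for p in([597.5,109.5,158],[544,107.3,156.5]):print(w2px(P,p))
"
```

```text
3.65 tcp [547.  105.6 304. ] F [-0.1  0.3  0.3] gap -0.1 0.0 x [0.999 0.034 0.   ] y [ 0.034 -0.999  0.   ] z [ 0. -0. -1.]
(np.float64(252.16171396810097), np.float64(126.08562011532157))
(np.float64(252.92130783883246), np.float64(207.61876257290857))
(np.float64(252.65016764166342), np.float64(373.1178761259998))
(np.float64(252.16171396810097), np.float64(126.08562011532157))
(np.float64(252.92130783883246), np.float64(207.61876257290857))
```

View pics/w1.png

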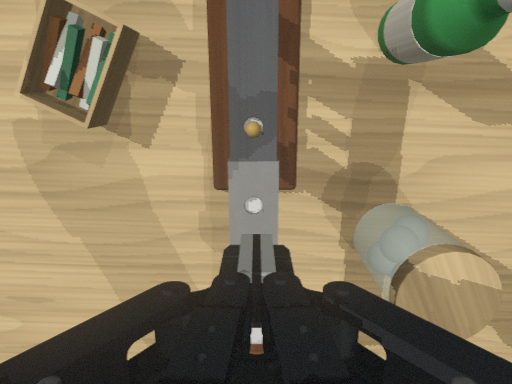

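The wrist view shows the button at (252.7,128), the hole at (254,206) and the collar's rear edge at row 161. That is within 2 px of my prediction.

```bash
python3 -c "
from h import *
import pickle;P=pickle.load(open('w1.pkl','rb'))
for n,u,v,z in(('button',252.7,128,158),('hole',254,206,156.5),('collar rear',253.5,161,156.5)):print(n,px2w(P,u,v,z).round(1))
"
```

```text
button [596.3 109.1 158. ]
hole [545.2 106.6 156.5]
collar rear [575.4 108.  156.5]
```

Request:
{"op": "arm_command", "data": {
  "rows": [
    [0.5,-0.02,0,0],
    [0.5,-0.02,0,0],
    [0.5,-0.02,0,0],
    [0.5,-0.01,0,0],
    [0.04,0,0,0]
  ]
}}

```text
clock: 4.2
tool_pos: [599.1, 109.8, 303.8]
tool_rot: [0.0, 1.0, 0.018, 0.001]
ft_force: [-0.8, 0.5, -0.0]
finger_gap: -0.1
finger_force: 0.0
```

Request:
{"op": "arm_command", "data": {
  "rows": [
    [0,0,0.6,0],
    [0,0,0.6,0],
    [0,0,0.6,0],
    [0,0,0.5,0],
    [0,0,0.2,0]
  ]
}}

```text
clock: 4.7
tool_pos: [596.9, 109.9, 240.1]
tool_rot: [0.0, 1.0, 0.018, -0.001]
ft_force: [-0.8, -0.7, -0.3]
finger_gap: -0.3
finger_force: 0.0
```

Request:
{"op": "arm_command", "data": {
  "rows": [
    [0,0,0,0],
    [0,0,0,0],
    [0,0,0,0],
    [0,0,0,0],
    [0,0,0,0]
  ]
}}

```text
clock: 5.2
tool_pos: [598.1, 110.2, 241.9]
tool_rot: [-0.0, 1.0, 0.018, 0.0]
ft_force: [0.1, -0.2, 0.2]
finger_gap: 0.1
finger_force: 0.0
```

Request:
{"op": "arm_command", "data": {
  "rows": [
    [0,0,0.1,0],
    [0,0,0.1,0],
    [0,0,0.1,0],
    [0,0,0.05,0],
    [0,0,0,0]
  ]
}}

```text
clock: 5.7
tool_pos: [597.7, 110.2, 232.3]
tool_rot: [0.0, 1.0, 0.018, -0.0]
ft_force: [-0.5, -0.1, 0.4]
finger_gap: 0.2
finger_force: 0.0
```

Request:
{"op": "arm_command", "data": {
  "rows": [
    [0,0,0.03,0],
    [0,0,0.03,0],
    [0,0,0.03,0],
    [0,0,0.03,0],
    [0,0,0,0]
  ]
}}

```text
clock: 6.2
tool_pos: [597.8, 110.2, 229.7]
tool_rot: [0.0, 1.0, 0.018, -0.0]
ft_force: [-0.7, -0.1, 0.6]
finger_gap: -0.3
finger_force: 0.7
```

Request:
{"op": "arm_command", "data": {
  "rows": [
    [0,0,0.02,0],
    [0,0,0.02,0],
    [0,0,0.02,0],
    [0,0,0,0],
    [0,0,0,0]
  ]
}}

```text
clock: 6.7
tool_pos: [598.0, 110.2, 228.0]
tool_rot: [0.0, 1.0, 0.018, 0.0]
ft_force: [1.5, 0.1, 0.4]
finger_gap: 0.0
finger_force: 0.0
```

Request:
{"op": "arm_command", "data": {
  "rows": [
    [0,0,0.02,0],
    [0,0,0.02,0],
    [0,0,0,0],
    [0,0,0,0],
    [0,0,0,0]
  ]
}}

```text
clock: 7.2
tool_pos: [598.0, 110.2, 227.7]
tool_rot: [-0.0, 1.0, 0.018, 0.0]
ft_force: [-0.7, -0.1, 6.2]
finger_gap: 0.1
finger_force: 2.8
```

```bash
python3 -c "
from h import *
st();P=ctrl.camera_params('top');i=ctrl.capture('top');cv2.imwrite('pics/t2.png',i)
a=i[280:330,240:270].astype(int);b=cv2.imread('pics/top0.png')[280:330,240:270].astype(int)
r=lambda x:(x[:,:,0]-x[:,:,2])[:,10:18].mean(1).round(0)
print(r(a));print(r(b))"
```

```text
7.2 tcp [598.  110.2 227.7] F [-0.7 -0.1  6.2] gap 0.1 2.8 x [0.999 0.036 0.001] y [ 0.036 -0.999 -0.   ] z [ 0.001  0.    -1.   ]
[-21. -21. -21. -21. -22. -22. -20. -22. -21. -21. -21. -21. -20. -20.
 -22. -21. -21. -21. -20. -22. -22. -20. -21. -21. -20. -20. -23. -20.
 -21. -21. -21. -21. -22. -22. -21. -21. -21. -21. -20. -22. -22. -21.
 -22. -20. -21. -21. -21. -20. -21. -21.]
[  3.   3.   2.   3.   3.   2.   2.   2.   2.   2.   2.   2.   1.   2.
   2.   2.  -0.  -8. -37. -62. -68. -67. -67. -66. -66. -68. -67. -67.
 -69. -66. -68. -67. -67. -68. -69. -68. -65. -57. -54. -57. -57. -57.
 -54. -53. -53. -54. -56. -53. -54. -53.]
```

```bash
python3 -c "
from h import *
i=ctrl.capture('scene');j=ctrl.capture('wrist')
o=np.zeros((384,800,3),np.uint8);o[:,:512]=j;o[:300,512:]=cv2.resize(i[60:260,190:382],(288,300));cv2.imwrite('pics/p3.png',o)"
```

```text
(no output)
```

View pics/p3.png

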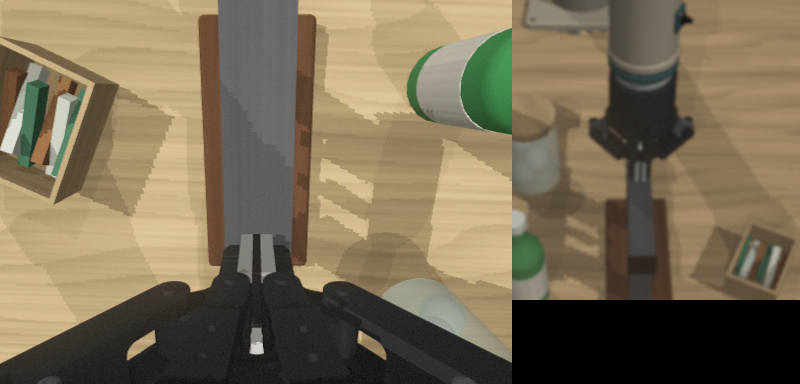

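Both views are blocked by the hand. I'll press a little more to be sure the button is flush, then lift and look.

Request:
{"op": "arm_command", "data": {
  "rows": [
    [0,0,0.02,0],
    [0,0,0.01,0],
    [0,0,0,0],
    [0,0,0,0],
    [0,0,0,0]
  ]
}}

```text
clock: 7.85
tool_pos: [598.0, 110.2, 227.6]
tool_rot: [-0.0, 1.0, 0.018, 0.0]
ft_force: [-2.9, 0.0, 10.1]
finger_gap: 0.0
finger_force: 5.0
```

Request:
{"op": "arm_command", "data": {
  "rows": [
    [0,0,-0.4,0],
    [0,0,-0.8,0],
    [0,0,-0.8,0],
    [0,0,-0.5,0],
    [-0.5,0,-0.2,0]
  ]
}}

```text
clock: 8.35
tool_pos: [586.7, 109.8, 295.2]
tool_rot: [-0.0, 1.0, 0.018, 0.002]
ft_force: [0.4, -0.7, 0.3]
finger_gap: -0.0
finger_force: 0.0
```

Request:
{"op": "arm_command", "data": {
  "rows": [
    [-0.8,0,0,0],
    [-0.8,0,0,0],
    [0,0,0,0],
    [0,0,0,0],
    [0,0,0,0]
  ]
}}

```text
clock: 8.85
tool_pos: [546.0, 108.3, 293.8]
tool_rot: [0.0, 1.0, 0.018, 0.0]
ft_force: [0.1, -0.4, -0.2]
finger_gap: 0.1
finger_force: 0.0
```

```bash
python3 -c "
from h import *
s=st();P=ctrl.camera_params('wrist');i=ctrl.capture('wrist');cv2.imwrite('pics/w4.png',i)
for p in([597,109.3,156],[545,106.8,156.5],[583,109,155]):print(w2px(P,p))
"
```

```text
8.85 tcp [546.  108.3 293.8] F [ 0.1 -0.4 -0.2] gap 0.1 0.0 x [0.999 0.036 0.001] y [ 0.036 -0.999  0.   ] z [ 0.001  0.    -1.   ]
(np.float64(257.16223484352776), np.float64(126.77228713373691))
(np.float64(258.04764632842745), np.float64(210.00788300244187))
(np.float64(256.79049936418244), np.float64(149.9394643881024))
```

View pics/w4.png

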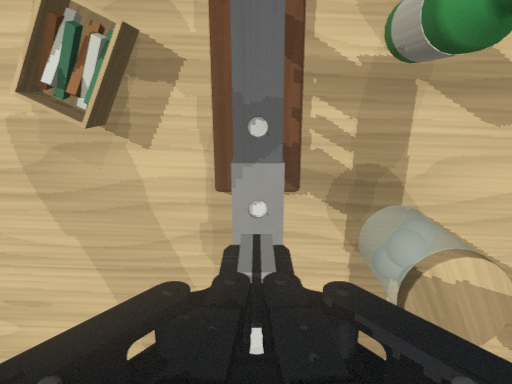

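The button is now hidden, and both holes show only bare tube at (258,127) and (258,209), so the kick worked. Next I open the hand, move above the block and test how far in the arm can reach.

Request:
{"op": "arm_command", "data": {
  "rows": [
    [-1,0,0.3,0],
    [-1,0,0.4,0],
    [-1,0,0.4,0],
    [-1,0,0.4,0],
    [-1,0,0.2,0]
  ],
  "hand": 1
}}

```text
clock: 9.4
tool_pos: [419.9, 103.7, 250.7]
tool_rot: [0.0, 1.0, 0.018, -0.0]
ft_force: [0.1, 0.5, -0.5]
finger_gap: 72.1
finger_force: 0.0
```

Request:
{"op": "arm_command", "data": {
  "rows": [
    [-1,0,0,0],
    [-0.5,0,0,0],
    [-0.4,0.02,0,0],
    [0,0,0,0],
    [0,0,0,0]
  ]
}}

```text
clock: 9.9
tool_pos: [374.4, 101.9, 251.7]
tool_rot: [-0.0, 1.0, 0.018, 0.001]
ft_force: [1.1, -0.5, -0.3]
finger_gap: 85.4
finger_force: 0.0
```

```bash
python3 -c "
from h import *
s=st();print(s['joint_positions'].round(3),ctrl.tips_ahead)"
```

```text
9.9 tcp [374.4 101.9 251.7] F [ 1.1 -0.5 -0.3] gap 85.4 0.0 x [0.999 0.036 0.002] y [ 0.036 -0.999 -0.   ] z [ 0.002  0.001 -1.   ]
[-0.327  0.357 -0.015  2.261  0.011  0.521 -1.885] 72.6
```

Reach at (374,102) is fine. I'll descend here, with the fingers straddling the block's line, to test the reach at grasp height.

Request:
{"op": "arm_command", "data": {
  "rows": [
    [0,0,0.4,0],
    [0,0,0.5,0],
    [0,0,0.6,0],
    [0,0,0.5,0],
    [0,0,0.06,0]
  ]
}}

```text
clock: 10.4
tool_pos: [373.7, 101.6, 198.9]
tool_rot: [0.0, 1.0, 0.018, -0.001]
ft_force: [-0.4, -0.0, 0.2]
finger_gap: 85.4
finger_force: 0.0
```

Request:
{"op": "arm_command", "data": {
  "rows": [
    [0,0,0,0],
    [0,0,0,0],
    [0,0,0,0],
    [0,0,0,0],
    [0,0,0,0]
  ]
}}

```text
clock: 10.9
tool_pos: [373.2, 101.6, 200.2]
tool_rot: [-0.0, 1.0, 0.018, 0.0]
ft_force: [-0.7, 0.9, 0.5]
finger_gap: 85.9
finger_force: 0.0
```

```bash
python3 -c "
from h import *
s=st();print(s['joint_positions'].round(3))
P=ctrl.camera_params('top');i=ctrl.capture('top');cv2.imwrite('pics/t5.png',cv2.resize(i[150:384,170:340],(510,600*234*0+702))[:600]);
"
```

```text
10.9 tcp [373.2 101.6 200.2] F [-0.7  0.9  0.5] gap 85.9 0.0 x [0.999 0.036 0.001] y [ 0.036 -0.999 -0.   ] z [ 0.001  0.    -1.   ]
[-0.329  0.467 -0.013  2.316  0.017  0.358 -1.891]
```

Reach holds at grasp height, with joint 6 at 0.36 against its 0.23 limit. I'll move onto the block and grip it.

Request:
{"op": "arm_command", "data": {
  "rows": [
    [0.4,0,0,0],
    [0.5,0,0,0],
    [0.4,0,0,0],
    [0.2,0,0,0],
    [0,0,0,0]
  ]
}}

```text
clock: 11.45
tool_pos: [411.4, 103.0, 199.9]
tool_rot: [-0.0, 1.0, 0.018, 0.0]
ft_force: [-1.0, -0.2, 0.1]
finger_gap: 85.7
finger_force: 0.0
```

Request:
{"op": "arm_command", "data": {
  "rows": [
    [0,0,0,0],
    [0,0,0,0],
    [0,0,0,0],
    [0,0,0,0],
    [0,0,0,0]
  ],
  "hand": -1,
  "force": 40
}}

```text
clock: 11.95
tool_pos: [410.2, 102.5, 200.1]
tool_rot: [0.0, 1.0, 0.018, -0.0]
ft_force: [-0.5, -2.0, 4.6]
finger_gap: 35.3
finger_force: 40.6
```

Request:
{"op": "arm_command", "data": {
  "rows": [
    [0,0,0,0],
    [0,0,0,0],
    [0,0,0,0],
    [0,0,0,0],
    [0,0,0,0]
  ]
}}

```text
clock: 12.45
tool_pos: [410.2, 102.4, 200.1]
tool_rot: [0.0, 1.0, 0.018, -0.0]
ft_force: [-1.3, -2.3, 5.8]
finger_gap: 36.1
finger_force: 40.7
```

```bash
python3 -c "
from h import *
s=st();P=ctrl.camera_params('wrist');i=ctrl.capture('wrist');cv2.imwrite('pics/w6.png',i)
for x in range(500,620,10):print(x,w2px(P,[x,103.1+.0355*(x-416),156.5])[1].__round__(1),end=' ')"
```

```text
12.45 tcp [410.2 102.4 200.1] F [-1.3 -2.3  5.8] gap 36.1 40.7 x [ 0.999  0.036 -0.   ] y [ 0.036 -0.999  0.001] z [-0.    -0.001 -1.   ]
500 24.0 510 -13.4 520 -52.8 530 -94.5 540 -138.7 550 -185.5 560 -235.3 570 -288.2 580 -344.7 590 -405.1 600 -469.7 610 -539.2
```

View pics/w6.png

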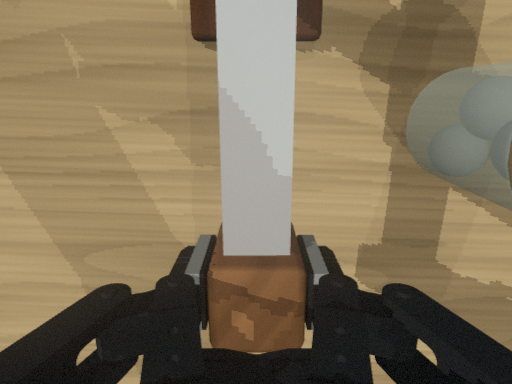

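The block is gripped squarely (gap 36 mm), with the tube at about columns 220–292. I'll draw 25 mm at a moderate pace, then slow down.

Request:
{"op": "arm_command", "data": {
  "rows": [
    [-0.1,0,0,0],
    [-0.2,0,0,0],
    [-0.3,0,0,0],
    [-0.3,0,0,0],
    [-0.1,0,0,0]
  ]
}}

```text
clock: 13.0
tool_pos: [386.5, 101.6, 200.2]
tool_rot: [0.0, 1.0, 0.018, 0.001]
ft_force: [3.6, -4.4, 0.3]
finger_gap: 35.6
finger_force: 40.5
```

Request:
{"op": "arm_command", "data": {
  "rows": [
    [-0.04,0,0,0],
    [-0.04,0,0,0],
    [-0.04,0,0,0],
    [-0.04,0,0,0],
    [-0.04,0,0,0]
  ]
}}

```text
clock: 13.5
tool_pos: [381.7, 101.4, 200.2]
tool_rot: [0.0, 1.0, 0.018, 0.001]
ft_force: [4.1, -5.0, 2.1]
finger_gap: 35.8
finger_force: 40.6
```

Request:
{"op": "arm_command", "data": {
  "rows": [
    [-0.03,0,0,0],
    [-0.03,0,0,0],
    [-0.03,0,0,0],
    [-0.03,0,0,0],
    [-0.03,0,0,0]
  ]
}}

```text
clock: 14.0
tool_pos: [377.9, 101.3, 200.1]
tool_rot: [0.0, 1.0, 0.018, 0.001]
ft_force: [3.2, -4.9, 1.1]
finger_gap: 35.8
finger_force: 40.7
```

Request:
{"op": "arm_command", "data": {
  "rows": [
    [-0.02,0,0,0],
    [-0.02,0,0,0],
    [-0.02,0,0,0],
    [-0.02,0,0,0],
    [-0.02,0,0,0]
  ]
}}

```text
clock: 14.5
tool_pos: [374.8, 101.2, 200.1]
tool_rot: [0.0, 1.0, 0.018, 0.001]
ft_force: [1.5, -5.4, 5.0]
finger_gap: 35.4
finger_force: 41.0
```

Request:
{"op": "arm_command", "data": {
  "rows": [
    [-0.02,0,0,0],
    [-0.02,0,0,0],
    [-0.02,0,0,0],
    [-0.02,0,0,0],
    [0,0,0,0]
  ]
}}

```text
clock: 15.0
tool_pos: [372.7, 101.1, 200.1]
tool_rot: [0.0, 1.0, 0.018, 0.001]
ft_force: [1.6, -4.0, 4.7]
finger_gap: 35.6
finger_force: 41.0
```

Request:
{"op": "arm_command", "data": {
  "rows": [
    [-0.02,0,0,0],
    [-0.02,0,0,0],
    [-0.02,0,0,0],
    [0,0,0,0],
    [0,0,0,0]
  ]
}}

```text
clock: 15.5
tool_pos: [371.3, 101.0, 200.1]
tool_rot: [0.0, 1.0, 0.018, 0.001]
ft_force: [1.8, -4.8, 4.6]
finger_gap: 35.8
finger_force: 41.0
```

Request:
{"op": "arm_command", "data": {
  "rows": [
    [-0.02,0,0,0],
    [-0.02,0,0,0],
    [-0.02,0,0,0],
    [0,0,0,0],
    [0,0,0,0]
  ]
}}

```text
clock: 16.0
tool_pos: [370.3, 101.0, 200.1]
tool_rot: [0.0, 1.0, 0.018, 0.001]
ft_force: [3.3, -5.9, 3.4]
finger_gap: 35.7
finger_force: 40.7
```

Request:
{"op": "arm_command", "data": {
  "rows": [
    [-0.02,0,0,0],
    [-0.02,0,0,0],
    [0,0,0,0],
    [0,0,0,0],
    [0,0,0,0]
  ]
}}

```text
clock: 16.5
tool_pos: [370.1, 101.0, 200.1]
tool_rot: [0.0, 1.0, 0.018, 0.002]
ft_force: [4.6, -5.9, 1.0]
finger_gap: 35.6
finger_force: 40.4
```

```bash
python3 -c "
from h import *
s=st();print(s['joint_positions'].round(3))"
```

```text
16.5 tcp [370.1 101.  200.1] F [ 4.6 -5.9  1. ] gap 35.6 40.4 x [0.999 0.035 0.004] y [ 0.035 -0.999  0.   ] z [ 0.004  0.    -1.   ]
[-0.332  0.464 -0.011  2.326  0.018  0.348 -1.894]
```

The motion has stopped while the force rises, so the button has caught. I'll build the tug up gradually.

Request:
{"op": "arm_command", "data": {
  "rows": [
    [-0.03,0,0,0],
    [-0.03,0,0,0],
    [0,0,0,0],
    [0,0,0,0],
    [0,0,0,0]
  ]
}}

```text
clock: 17.0
tool_pos: [369.7, 101.0, 200.2]
tool_rot: [-0.0, 1.0, 0.017, 0.003]
ft_force: [9.0, -6.0, -2.5]
finger_gap: 35.4
finger_force: 40.4
```

Request:
{"op": "arm_command", "data": {
  "rows": [
    [-0.03,0,0,0],
    [-0.02,0,0,0],
    [0,0,0,0],
    [0,0,0,0],
    [0,0,0,0]
  ]
}}

```text
clock: 17.5
tool_pos: [369.5, 100.9, 200.2]
tool_rot: [-0.0, 1.0, 0.017, 0.004]
ft_force: [11.1, -7.4, -5.2]
finger_gap: 35.6
finger_force: 40.6
```

Request:
{"op": "arm_command", "data": {
  "rows": [
    [0,0,0,0],
    [0,0,0,0],
    [0,0,0,0],
    [0,0,0,0],
    [0,0,0,0]
  ]
}}

```text
clock: 18.0
tool_pos: [369.5, 100.9, 200.2]
tool_rot: [-0.0, 1.0, 0.017, 0.004]
ft_force: [11.0, -6.8, -4.9]
finger_gap: 35.8
finger_force: 40.6
```

Request:
{"op": "arm_command", "data": {
  "rows": [
    [-0.03,0,0,0],
    [0,0,0,0],
    [0,0,0,0],
    [0,0,0,0],
    [0,0,0,0]
  ]
}}

```text
clock: 18.5
tool_pos: [369.3, 100.9, 200.2]
tool_rot: [-0.0, 1.0, 0.017, 0.005]
ft_force: [12.3, -7.2, -7.0]
finger_gap: 35.3
finger_force: 40.8
```

Request:
{"op": "arm_command", "data": {
  "rows": [
    [0,0,0,0],
    [0,0,0,0],
    [0,0,0,0],
    [0,0,0,0],
    [0,0,0,0]
  ]
}}

```text
clock: 19.0
tool_pos: [369.3, 100.9, 200.2]
tool_rot: [-0.0, 1.0, 0.017, 0.005]
ft_force: [12.5, -7.0, -6.8]
finger_gap: 35.7
finger_force: 40.8
```

Request:
{"op": "arm_command", "data": {
  "rows": [
    [0,0,0,0],
    [0,0,0,0],
    [0,0,0,0],
    [0,0,0,0],
    [0,0,0,0]
  ]
}}

```text
clock: 19.5
tool_pos: [369.3, 100.9, 200.2]
tool_rot: [-0.0, 1.0, 0.017, 0.005]
ft_force: [12.1, -7.2, -7.1]
finger_gap: 35.6
finger_force: 40.8
```

```bash
python3 -c "
from h import *
st();i=ctrl.capture('scene');j=ctrl.capture('top')
o=np.hstack([cv2.resize(i[100:200,235:315],(400,500),interpolation=cv2.INTER_CUBIC),cv2.resize(j[190:290,215:295],(400,500),interpolation=cv2.INTER_CUBIC)]);cv2.imwrite('pics/p7.png',o)"
```

```text
19.5 tcp [369.3 100.9 200.2] F [12.1 -7.2 -7.1] gap 35.6 40.8 x [0.999 0.034 0.009] y [ 0.034 -0.999 -0.001] z [ 0.009  0.001 -1.   ]
```

View pics/p7.png

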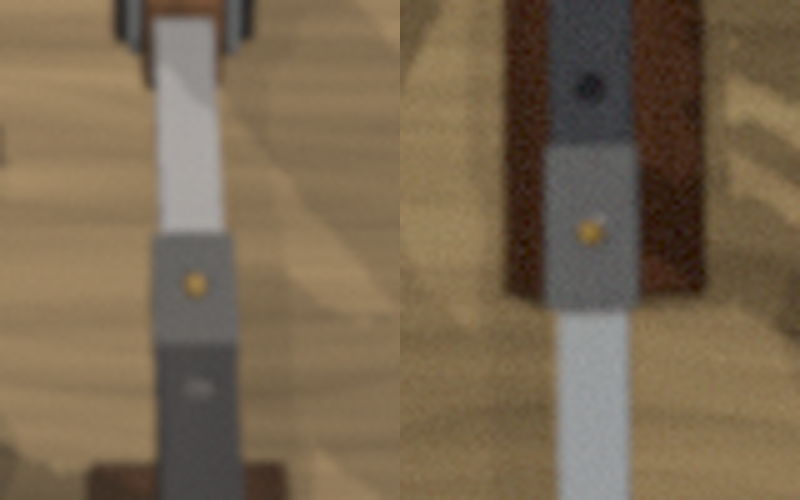

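The brass button stands up in the collar hole: at (195,284) in the scene half and (590,231) in the top half. A 12 N tug has been held for over 1 s. Now I relax the pull, let go and lift away.

Request:
{"op": "arm_command", "data": {
  "rows": [
    [0.04,0,0,0],
    [0.04,0,0,0],
    [0.03,0,0,0],
    [0,0,0,0],
    [0,0,0,0]
  ]
}}

```text
clock: 20.1
tool_pos: [369.8, 101.0, 200.2]
tool_rot: [-0.0, 1.0, 0.017, 0.002]
ft_force: [6.2, -5.4, -0.5]
finger_gap: 35.5
finger_force: 41.8
```

Request:
{"op": "arm_command", "data": {
  "rows": [
    [0,0,0,0],
    [0,0,0,0],
    [0,0,0,0],
    [0,0,0,0],
    [0,0,0,0]
  ],
  "hand": 1
}}

```text
clock: 20.6
tool_pos: [367.3, 101.5, 199.9]
tool_rot: [-0.0, 1.0, 0.018, -0.0]
ft_force: [-0.1, 0.3, 0.0]
finger_gap: 85.5
finger_force: 0.0
```

Request:
{"op": "arm_command", "data": {
  "rows": [
    [0,0,-0.3,0],
    [0,0,-0.7,0],
    [0,0,-0.9,0],
    [0,0,-0.9,0],
    [0,0,-0.9,0]
  ]
}}

```text
clock: 21.1
tool_pos: [367.3, 101.3, 293.8]
tool_rot: [-0.0, 1.0, 0.018, 0.0]
ft_force: [0.1, -0.7, -0.9]
finger_gap: 85.5
finger_force: 0.0
```

Request:
{"op": "arm_command", "data": {
  "rows": [
    [0,0,0,0],
    [0,0,0,0],
    [0,0,0,0],
    [0,0,0,0],
    [0,0,0,0]
  ]
}}

```text
clock: 21.6
tool_pos: [367.2, 101.3, 291.8]
tool_rot: [0.0, 1.0, 0.018, -0.001]
ft_force: [-0.2, -0.4, -1.3]
finger_gap: 85.1
finger_force: 0.0
```

```bash
python3 -c "
from h import *
st();P=ctrl.camera_params('top');j=ctrl.capture('top');cv2.imwrite('pics/f.png',cv2.resize(j,(800,600)))"
```

```text
21.6 tcp [367.2 101.3 291.8] F [-0.2 -0.4 -1.3] gap 85.1 0.0 x [ 0.999  0.036 -0.002] y [ 0.036 -0.999  0.001] z [-0.002 -0.001 -1.   ]
```

View pics/f.png

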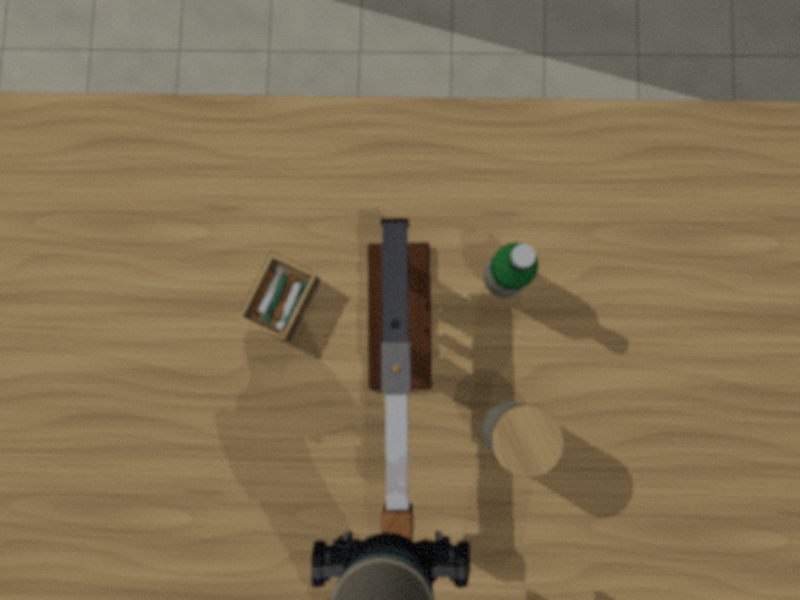

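The button is up in the collar hole at (396,369), the hand is clear, and the jar, bottle and peg box have not moved.

```bash
python3 -c "
from workcell import ctrl
print(ctrl.hand_in())"
```

```text
the job is handed in; nothing more can be done
None
```

The tube is drawn out about 51 mm and the button has caught in the collar hole; it held a tug of about 12 N (at the wrist) for over 1 s, the bystanders did not move, and the job is handed in, though no verdict came back.

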